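# Take the stirring paddle off its deep hook and bridge it over two blocks

### The job

The wooden stirring paddle is to be varnished: lift its slot clear over the upturned tip of the stand's hook and take it off without wrenching the hook, then lay it flat across the two thick wooden blocks, like a bridge over the gap between them and about centred. Do not drop it, leave the blocks where they are, and do not shove or knock over the jar and the spray can standing behind.

Things in the scene. Friction and masses are not known exactly. Their poses are not given: they have to be found in the camera images.
- paddle: Flat wooden stirring paddle, 12 mm thick (its x), 45 wide (its y), 210 long (its z), 0.08 to 0.15 kg. Origin at the middle of these extents, z towards the slotted head; balance point about 10 mm from it towards the foot. A slot 20 mm wide runs right through from z = +23 to +85 mm, under a 20 mm head rail. It hangs upright on the hook by that rail, foot 30 mm above the bench; pinch it across its width.
- paddle_head (a point): Middle of the paddle's head end (paddle z = +105 mm). The bench between stand and robot is clear for laying the paddle down: x 0.38 to 0.48, y -0.15 to +0.06 m.
- stand: Fixed hook stand: plywood base 110 x 100 x 12 mm with a steel post; origin on the bench under the base's middle, z up. Its -x axis is the way that the hook points and the paddle comes off; the post, 16 mm thick and up to 230 mm high, stands at its x = +35 mm. The hook is one round bar 8 mm thick in the stand's plane y = 0.
- hook_seat (a point): Top of the hook's bar at its low point, 220 mm above the bench and 40 mm in front (-x) of the stand's origin: the underside of the paddle's head rail rests here.
- hook_tip (a point): Top of the hook's upturned tip: 36 mm higher than the seat and 22 mm in front of it (stand -x). The 62 mm slot thus has to rise by more than 36 mm to clear the tip, and by less than 54 mm, when its lower end meets the bar from below.
- block_near: Thick wooden block nearer the robot, 60 (x) x 150 (y) x 45 mm (z) high, loose, 0.35 kg; origin at the middle of its underside.
- block_far: The same kind of block, farther from the robot: its middle lies 122 to 130 mm along the near block's x axis, nearly parallel to it, leaving a gap of 55 to 70 mm in which a bolt lies. Origin at the middle of its underside.
- jar: Bystander: screw jar 62 mm wide, 80 mm high, origin under its middle.
- can: Bystander: spray can with grey cap, 54 mm wide, 202 mm high, origin under its middle.
Mind the look-alikes: they are no part of the job. Of the things that look like the paddle, the larger one is meant.

How it is judged:
By the outcome, as a careful person would: the job done as asked, in the order asked, and still so for the second after the job is handed in, with the robot touching nothing.
It also fails if it takes over 58 s, if anything falls off the work surface, if the arm or the gripper's body presses on something with over 40 N, if the wrist force passes 120 N, or if a joint passes its speed limit or range.

### The arm

A 6-joint arm with a two-finger parallel gripper is mounted at the origin on the work surface; the furniture and walls round the work are solid. World frame = base frame: x ahead of the robot, y to its left, z up, the work surface at z = 0. Lengths are in m, angles in rad, forces in N, time in s.
With the tool pointing down it reaches from about 0.425 to 0.925 m from the base axis. Payload 12.5 kg.
Tool frame: the origin (TCP) lies midway between the tips of the shut fingers; the grasp point (between the pads) lies 19 mm behind it (hold_point_z is the distance from the TCP to the grasp point, in m); z points along the fingers, y is the line along which they close (so a half turn about z gives the same grasp; the last joint's range is limited). The gripper opens to 85 mm and grips with 20 to 120 N. Pads are 22 mm wide; open, the fingers measure 114 mm over their backs; the gripper's body (76 mm by 85 mm) begins 54 mm behind the grasp point. The pads swing forward as they close: fully open they stand 13 mm farther back than shut.
Start: joints at [1.069, 0.491, 1.559, -0, 1.092, -0.106], TCP at [0.241, 0.577, 0.231] pointing down, gripper open.
Joint ranges: [-3.1, 3.1], [-0.84, 2.19], [0.05, 2.79], [-1.13, 4.28], [0.06, 2.93], [-2.69, 2.69]. Speed limits (rad/s): [2.22, 2.22, 2.79, 3.14, 3.14, 3.14].

### API

Orientations are given as a unit quaternion [w, x, y, z].
In Python, from plant import * gives the robot as it stands.
- The arm moves only by the tool carry_out, never from a script. Its argument "series" is a list that holds one entry, the list of rows, each a list of 6 numbers: the shift along the tool's x, y, z normalised to -1 to 1, where 1 is 40 mm, then the turn, a rotation vector about the tool's x, y, z normalised to -1 to 1, where 1 is 6 degrees. In form: [[[x, y, z, wx, wy, wz], ...]]. A call has 1 to 8 rows; each row shifts and turns the commanded pose from where the row before left it, along the tool's axes as they then stand; what a row does not reach is not made up. A row lasts 1/10 s, in which the tool goes at most 50 mm and 8.59 degrees, less where a joint would pass 70% of its speed; a pose out of reach is approached as far as the arm can. A call with a number of a shift or a turn outside -1 to 1 is refused whole. A call with a gripper value outside its range is refused whole. "fingers" is the opening, from -1 (shut) to 1 (fully open), so that 0 is half open, set as the call begins (left out, the last holds). The fingers move at their own pace and stop on an object; "force" is the grip in N (left out, the last holds). Time passes only in rows, so rows that do not move let the fingers close. It gives the time, the measured TCP pose, the force, the opening and the grip force at its end, in the units of the state.
- read_state(): the state, without advancing time (a new reading comes with each control period).
- read_camera(name): name is "scene" or "top"; returns the picture (400x640x3 uint8, blue, green, red); there is no depth.
- camera_model(name): a dict with "fovy" (degrees; the focal length in pixels is half the picture's height over the tangent of half this angle, whatever the lens; pixels are square), "cx", "cy" (the principal point, pixels), "dist" ([k1, k2, p1, p2, k3] as OpenCV has them; the pictures are not rectified), "R" (3x3) and "t" (3): a world point X has camera coordinates R X + t. Camera axes: x right, y down, z forward; pixel columns grow to the right and rows downward; lengths in m; the calibration is good to about 2 mm. A picture is of the moment at which its call begins. camera_model takes no time and is no camera call.
- finish_job(): hands the job in; it is judged then, once.
The state is a dict: "time_s": time; "q": joint angles; "qvel": joint speeds; "effort": joint torques, N m; "ee_pos": TCP position; "tcp_rot": TCP orientation; "ft_force": force on the tool from outside, world axes, zero at the start; "torque": the same for the moment, N m; "finger_gap": finger opening in m; "gripper_force": force on a finger pad.
Only numpy, scipy, OpenCV 4.12 (cv2) and the standard library are available. Lean on these libraries where they do the work, as an engineer would, in place of code of your own. Each camera call takes 0.05 s, during which the arm holds its last target. There are 200 camera calls.

## Working session

There is one attempt and no reset: what is moved stays moved. The work goes in short steps, Python scripts to look and compute and a tool call to move; the robot and the scene stay as the last step left them, time stands still between calls to the robot, and variables do not carry over. Pictures are saved under pics/ and viewed, at most 10 in all, crops included, and the job is handed in when it is done.

Besides the shell and the picture viewer there is one more tool, called after "Call:" by a JSON object that holds its "op" and its "data", one argument or row to a line. carry_out: Moves the arm, as the interface text tells. Its arguments: {"type":"object","properties":{"series":{"type":"array","items":{"type":"array","items":{"type":"array","items":{"type":"number"}}}},"fingers":{"type":"number"},"force":{"type":"number"}},"required":["series"]}

```bash
mkdir -p pics; ls; python3 - <<'E'
from plant import *
import cv2
for n in("scene","top"):
    cv2.imwrite(f"pics/{n}0.png",read_camera(n)); print(n,camera_model(n))
s=read_state();print(s)
E
```

```text
pics
scene {'fovy': 54.72157077126785, 'cx': 322.4453000260612, 'cy': 195.88629123699965, 'dist': array([-0.00859542,  0.        ,  0.        ,  0.        ,  0.        ]), 'R': array([[ 0.91514342, -0.40294588, -0.01212995],
       [-0.20276093, -0.43407346, -0.8777632 ],
       [ 0.34842578,  0.8057387 , -0.47894115]]), 't': array([-0.52666403,  0.31465329,  0.79853663])}
top {'fovy': 45.54006729404188, 'cx': 317.41670792130355, 'cy': 196.4538072099454, 'dist': array([-0.10051003,  0.        ,  0.        ,  0.        ,  0.        ]), 'R': array([[ 0.01430254, -0.99989719,  0.00102136],
       [-0.98957491, -0.01430127, -0.14330727],
       [ 0.14330714,  0.00103894, -0.98967772]]), 't': array([0.06504536, 0.64000326, 1.20237428])}
{'time_s': 0.1, 'q': array([ 1.06938470e+00,  4.91515830e-01,  1.55937613e+00, -1.79936432e-05,
        1.09167205e+00, -1.05560549e-01]), 'qvel': array([ 5.77395226e-04, -1.57010234e-03, -1.80371250e-03,  4.75427928e-05,
       -1.27338570e-03,  6.05571885e-04]), 'effort': array([ 3.01701999e-03, -6.19456530e+01, -2.62023532e+01, -2.66182025e-05,
        2.88547388e-03,  3.68560120e-05]), 'ee_pos': array([0.24086658, 0.5765214 , 0.23078015]), 'tcp_rot': array([-1.37526676e-04,  1.96631703e-01,  9.80477301e-01, -4.65866121e-04]), 'ft_force': array([-0.41298376, -0.40980363, -0.55316447]), 'torque': array([ 0.02097226, -0.01287282, -0.0351994 ]), 'gripper_force': 0.0, 'finger_gap': 0.08494023802883027}
```

View pics/scene0.png

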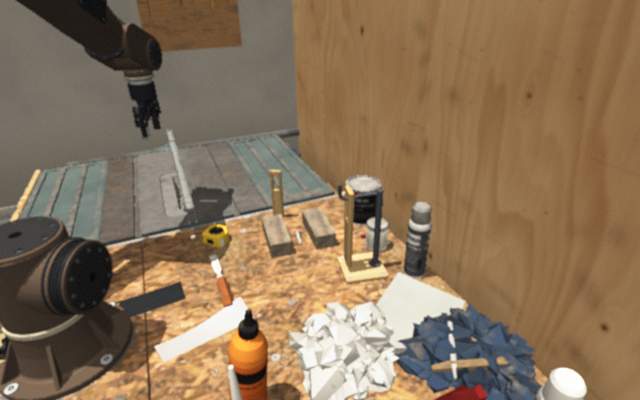

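View pics/top0.png

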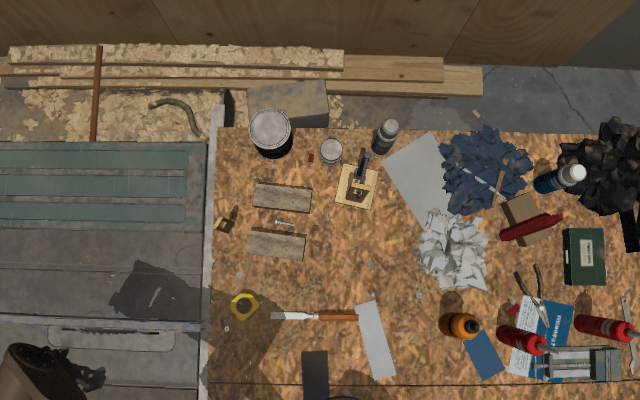

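The scene view shows the stand and paddle at about (355,230), the blocks at (277,236) and (320,228), and a look-alike at (277,190). In the top view the stand is at (357,185) and the blocks are at (283,197) and (276,244). I'll enlarge both.

```bash
python3 - <<'E'
import cv2,numpy as np
s=cv2.imread("pics/scene0.png")[165:290,255:435]; t=cv2.imread("pics/top0.png")[110:270,205:405]
a=cv2.resize(s,None,fx=4.4,fy=4.4,interpolation=cv2.INTER_CUBIC); b=cv2.resize(t,None,fx=4,fy=4,interpolation=cv2.INTER_CUBIC)
def g(im,x0,y0,f,st=20):
    for x in range((x0//st+1)*st,x0+400,st):
        u=int((x-x0)*f)
        if u<im.shape[1]: cv2.line(im,(u,0),(u,6),(0,0,255),1);cv2.putText(im,str(x),(u,16),0,.35,(0,0,255),1)
    for y in range((y0//st+1)*st,y0+400,st):
        v=int((y-y0)*f)
        if v<im.shape[0]: cv2.line(im,(0,v),(6,v),(0,0,255),1);cv2.putText(im,str(y),(8,v),0,.35,(0,0,255),1)
    return im
cv2.imwrite("pics/sz.png",g(a,255,165,4.4)[:600]);cv2.imwrite("pics/tz.png",g(b,205,110,4)[:600])
E
```

```text
(no output)
```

View pics/sz.png

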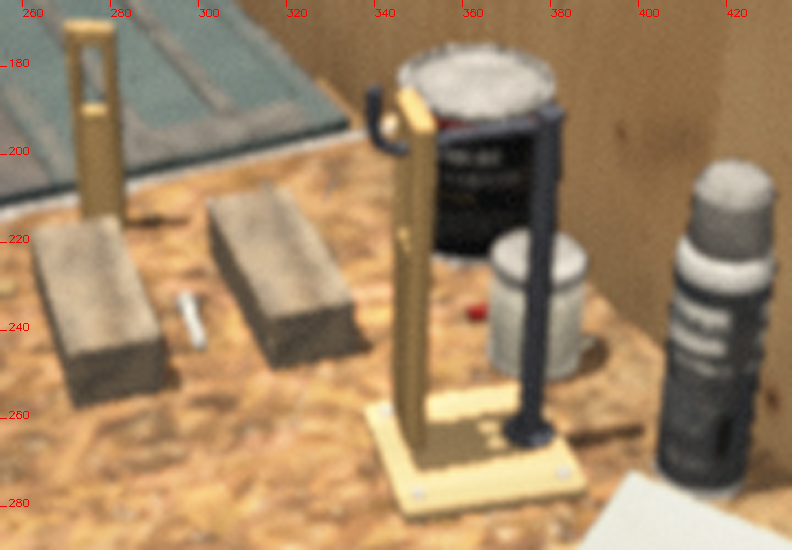

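View pics/tz.png

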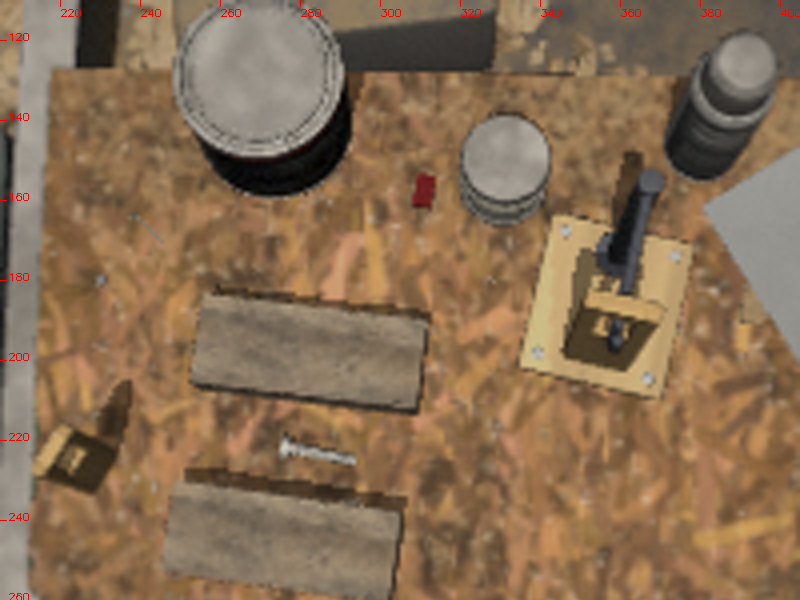

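Top zoom, in full-image pixels: far block top face from (257,183) to (309,213), near block from (250,230) to (302,260), stand base corners from (344,163) to (370,209), paddle head rail at about (361,186), and hook tip at (359,192). The paddle hangs on the hook, facing along the stand's -x.

```bash
cat > h.py <<'E'
import numpy as np,cv2
from plant import *
def KD(n):
    m=camera_model(n);f=200/np.tan(np.radians(m["fovy"]/2))
    return m,np.array([[f,0,m["cx"]],[0,f,m["cy"]],[0,0,1.]]),np.array(m["dist"])
def px(n,uv,z):
    m,K,D=KD(n);R=np.array(m["R"]);t=np.array(m["t"])
    p=cv2.undistortPoints(np.array(uv,float).reshape(-1,1,2),K,D)[:,0]
    d=np.c_[p,np.ones(len(p))]@R; c=-R.T@t
    return c+d*((z-c[2])/d[:,2])[:,None]
def proj(n,X):
    m,K,D=KD(n);return cv2.projectPoints(np.array(X,float).reshape(-1,1,3),cv2.Rodrigues(np.array(m["R"]))[0],np.array(m["t"]),K,D)[0][:,0]
E
python3 - <<'E'
from h import *
np.set_printoptions(precision=4,suppress=True)
for nm,uv,z in [("far",[(256.75,183),(312.5,189.25),(309.3,212.75),(253,205.5)],.045),("near",[(250,229.5),(305.75,237),(302.5,260),(245.75,253)],.045),("base",[(344.25,163.5),(378,170.5),(369.75,209.5),(335.5,201.75)],.012)]:
    P=px("top",uv,z)[:,:2];a=P[1]-P[0]+P[2]-P[3];b=P[0]-P[3]+P[1]-P[2]
    print(nm,P.mean(0),"sizes",np.hypot(*a)/2,np.hypot(*b)/2,"yaw from a",np.degrees(np.arctan2(a[0],-a[1])),"b",np.degrees(np.arctan2(b[1],b[0])))
for nm,uv,z in [("jar",(331.25,147.5),.08),("can",(391.25,126.5),.202),("tip",(359.25,192.5),.256),("post",(367.5,155),.23)]:print(nm,px("top",[uv],z))
print("head corners",px("top",[(351.75,182),(370.75,185.5),(370,190),(350.75,187)],.24))
# scene check: predict paddle head etc
s=px("scene",[(348,262)],.03);print(s)
E
```

```text
far [0.6349 0.1649] sizes 0.14840261497884524 0.061543359645538774 yaw from a -6.089940055452365 b -7.1272460285240244
near [0.511  0.1798] sizes 0.14724616399750173 0.06078701579157211 yaw from a -6.387143779280805 b -7.775098852565557
base [ 0.6735 -0.0321] sizes 0.09400304804611556 0.10862940744022602 yaw from a -11.559774109727872 b -12.115421049962901
jar [[0.7627 0.0402 0.08  ]]
can [[ 0.7851 -0.0971  0.202 ]]
tip [[ 0.6186 -0.017   0.256 ]]
post [[ 0.7088 -0.0379  0.23  ]]
head corners [[ 0.6444 -0.0017  0.24  ]
 [ 0.6372 -0.044   0.24  ]
 [ 0.6271 -0.0423  0.24  ]
 [ 0.6332  0.0005  0.24  ]]
[[ 0.6372 -0.0228  0.03  ]]
```

Call:
{"op": "carry_out", "data": {
  "series": [
    [[0,0,-1,0,0,-0.9],[0,0,-1,0,0,-0.9],[-0.55,-0.89,-1,0,0,0],[-0.55,-0.89,0,0,0,0],[-0.55,-0.89,0,0,0,0],[-0.55,-0.89,0,0,0,0],[-0.55,-0.89,0,0,0,0],[-0.55,-0.89,0,0,0,0]]
  ]
}}

```text
time_s: 0.9
ee_pos: [0.3243, 0.3442, 0.3457]
tcp_rot: [-0.0, 0.103, 0.995, -0.0]
ft_force: [-0.3, -0.1, 1.0]
finger_gap: 0.0854
gripper_force: 0.0
```

Call:
{"op": "carry_out", "data": {
  "series": [
    [[-0.55,-0.89,0,0,0,0],[-0.55,-0.89,0,0,0,0],[-0.55,-0.89,0,0,0,0],[-0.55,-0.89,0,0,0,0],[-0.55,-0.89,0,0,0,0],[-0.55,-0.89,0,0,0,0],[-0.55,-0.89,0,0,0,0],[-0.55,-0.89,0,0,0,0]]
  ]
}}

```text
time_s: 1.7
ee_pos: [0.438, 0.0292, 0.3458]
tcp_rot: [-0.0, 0.104, 0.995, 0.0]
ft_force: [1.2, 0.9, -0.0]
finger_gap: 0.0852
gripper_force: 0.0
```

Call:
{"op": "carry_out", "data": {
  "series": [
    [[0,0,0,0,-1,0],[0,0,0,0,-1,0],[0,0,0,0,-1,0],[0,0,0,0,-1,0],[0,0,0,0,-1,0]]
  ]
}}

```text
time_s: 2.2
ee_pos: [0.4376, 0.031, 0.3461]
tcp_rot: [0.26, 0.1, 0.96, -0.027]
ft_force: [0.2, -0.3, 0.0]
finger_gap: 0.0854
gripper_force: 0.0
```

```bash
python3 - <<'E'
from h import *
s=read_state();print(s)
E
```

```text
{'time_s': 2.2, 'q': array([-0.02767895, -0.07266564,  2.08741931, -0.15639108,  0.61146726,
       -1.28675276]), 'qvel': array([ 0.13119731, -0.26670462,  0.59192627, -0.5699716 , -1.30778035,
        0.58132696]), 'effort': array([ -1.04032539, -21.18319273, -30.74032545,   0.93953881,
         0.79706149,  -1.19968515]), 'ee_pos': array([0.43761287, 0.03098234, 0.34606096]), 'tcp_rot': array([ 0.25960728,  0.09983639,  0.96016876, -0.02669656]), 'ft_force': array([ 0.21502225, -0.29553722,  0.01968551]), 'torque': array([0.1072351 , 0.23304732, 0.01720504]), 'gripper_force': 0.0, 'finger_gap': 0.08536696634481004}
```

Call:
{"op": "carry_out", "data": {
  "series": [
    [[-0.07,-0.06,0.84,0,0,0],[-0.07,-0.06,0.84,0,0,0],[-0.07,-0.06,0.84,0,0,0],[-0.07,-0.06,0.84,0,0,0],[-0.07,-0.06,0.84,0,0,0],[-0.07,-0.06,0.84,0,0,0],[0,0,0,0,0,0]]
  ]
}}

```text
time_s: 2.9
ee_pos: [0.548, -0.0074, 0.1761]
tcp_rot: [0.255, 0.1, 0.961, -0.027]
ft_force: [-0.8, 0.0, 1.3]
finger_gap: 0.085
gripper_force: 0.0
```

```bash
python3 - <<'E'
from h import *
s=read_state();print(s['time_s'],s['q'],s['ee_pos'],s['tcp_rot'])
E
```

```text
2.9 [-0.11156107  0.34877587  2.12956106 -0.31697021  0.15475494 -1.17374096] [ 0.54799584 -0.00741497  0.17606463] [ 0.25477082  0.10028927  0.96141354 -0.02679361]
```

Call:
{"op": "carry_out", "data": {
  "series": [
    [[0,0,0,0,-1,0],[0,0,0,0,-1,0],[0,0,0,0,-1,0],[0,0,0,0,-1,0],[0,0,0,0,0,0]]
  ]
}}

```text
time_s: 3.4
ee_pos: [0.561, -0.0213, 0.2307]
tcp_rot: [0.34, 0.101, 0.934, -0.039]
ft_force: [-0.3, 1.3, 0.1]
finger_gap: 0.0852
gripper_force: 0.0
```

```bash
python3 - <<'E'
from h import *
s=read_state();print(s['time_s'],s['q'],s['ee_pos'],s['tcp_rot'])
E
```

```text
3.4 [-0.12829463  0.26851171  2.14855527 -1.12967541  0.06631307 -0.3766629 ] [ 0.56104772 -0.02134947  0.23068213] [ 0.33989301  0.10098932  0.93421669 -0.03889828]
```

```bash
cat > fk.py <<'E'
import numpy as np
from scipy.spatial.transform import Rotation as R
from scipy.optimize import least_squares
S=[([1.0693847,.49151583,1.55937613,0,1.09167205,-.10556],[.24086658,.5765214,.23078015],[-1.375e-4,.1966317,.9804773,-4.66e-4]),
([-.02767895,-.07266564,2.08741931,-.15639108,.61146726,-1.28675276],[.43761287,.03098234,.34606096],[.25960728,.09983639,.96016876,-.02669656]),
([-.11156107,.34877587,2.12956106,-.31697021,.15475494,-1.17374096],[.54799584,-.00741497,.17606463],[.25477082,.10028927,.96141354,-.02679361]),
([-.12829463,.26851171,2.14855527,-1.12967541,.06631307,-.3766629],[.56104772,-.02134947,.23068213],[.33989301,.10098932,.93421669,-.03889828])]
try:
    from fkx import X; S=S+X
except ImportError: pass
def rot(q,k=(1,1,1)):
    A=R.from_euler('Z',q[0])*R.from_euler('Y',q[1]); B=A*R.from_euler('Y',q[2])
    C=B*R.from_euler('Z',k[0]*q[3]); D=C*R.from_euler('Y',q[4]); E=D*R.from_euler('Z',k[1]*q[5])*R.from_euler('Z',k[2]*np.pi/2)
    return A,B,C,D,E
def wxyz(w): return R.from_quat([w[1],w[2],w[3],w[0]])
def pos(q,p):
    A,B,C,D,E=rot(q)
    b=R.from_euler('Z',q[0]).apply([p[0],p[1],0])+[0,0,p[2]]
    return b+A.apply([0,0,p[3]])+B.apply([p[4],0,p[5]])+D.apply([0,0,p[6]])
def fit():
    f=lambda p:np.concatenate([pos(q,p)-x for q,x,_ in S]+[1e-3*(np.array(p)-P0)])
    P0=np.array([0,-.06,.3,.45,0,.45,.25]);r=least_squares(f,P0);return r.x,np.abs(r.fun[:-7]).max()
E
python3 - <<'E'
from fk import *
import itertools
for k in itertools.product((1,-1),(1,-1),(1,-1)):
    print(k,[round(float(np.degrees((rot(q,k)[4].inv()*wxyz(w)).magnitude())),2) for q,x,w in S])
print(fit())
E
```

```text
(1, 1, 1) [0.0, 0.0, 0.0, 0.0]
(1, 1, -1) [180.0, 180.0, 180.0, 180.0]
(1, -1, 1) [12.1, 147.45, 134.5, 43.16]
(1, -1, -1) [167.9, 32.55, 45.5, 136.84]
(-1, 1, 1) [0.0, 17.92, 36.32, 129.45]
(-1, 1, -1) [180.0, 165.35, 144.13, 51.08]
(-1, -1, 1) [12.1, 162.24, 170.43, 172.53]
(-1, -1, -1) [167.9, 20.56, 11.05, 10.16]
(array([3.55778388e-06, 6.58987505e-02, 1.96697447e-01, 5.86795080e-01,
       4.30974552e-02, 4.10997102e-01, 2.55195973e-01]), np.float64(2.554966113565982e-06))
```

```bash
cat >> fk.py <<'E'
P=fit()[0]
LO=np.array([-3.1,-.84,.05,-1.13,.06,-2.69]);HI=np.array([3.1,2.19,2.79,4.28,2.93,2.69])
def frame(th,yaw,sg):   # tool z at angle th from up, heading yaw; sg=+1 tool y to the left
    c,s=np.cos(yaw),np.sin(yaw);z=np.array([np.sin(th)*c,np.sin(th)*s,np.cos(th)]);y=sg*np.array([-s,c,0])
    return R.from_matrix(np.c_[np.cross(y,z),y,z])
def ik(x,r,q0):
    f=lambda q:np.r_[pos(q,P)-x,(rot(q)[4].inv()*r).as_rotvec()*.3]
    s=least_squares(f,np.clip(q0,LO+1e-3,HI-1e-3),bounds=(LO,HI));return s.x,np.abs(s.fun).max()
def tcp(g,r): return np.array(g)+r.apply([0,0,.019])
E
python3 - <<'E'
from fk import *
np.set_printoptions(precision=3,suppress=True)
d=np.radians
for sg in (1,-1):
  for th in (95,105,115):
    for nm,g in (("pre",[.516,.0008,.125]),("grasp",[.634,-.024,.125])):
      r=frame(d(th),d(-11.5),sg)
      for q6 in(-1.5,1.5):
        q,e=ik(tcp(g,r),r,[-.1,.5,2,3.1,.5,q6])
        if e<1e-3:print(sg,th,nm,q)
  for th in (185,195,205):
    r=frame(d(th),d(-7),sg)
    q,e=ik(tcp([.573,.172,.06],r),r,[.3,.5,1.8,0,.8,-1.5*sg]);print(sg,th,"place",q,round(e,4))
E
```

```text
1 95 pre [-0.064  1.043  2.57   3.288  1.951  1.638]
1 95 pre [-0.064  1.043  2.57   3.288  1.951  1.638]
1 95 grasp [-0.107  0.918  2.283  3.235  1.542  1.576]
1 95 grasp [-0.107  0.918  2.283  3.235  1.542  1.576]
1 105 pre [-0.067  0.897  2.564  3.27   1.626  1.613]
1 105 pre [-0.067  0.897  2.564  3.27   1.626  1.613]
1 105 grasp [-0.109  0.816  2.274  3.235  1.257  1.566]
1 105 grasp [-0.109  0.816  2.274  3.235  1.257  1.566]
1 115 pre [-0.074  0.749  2.526  3.262  1.267  1.588]
1 115 grasp [-0.112  0.723  2.238  3.24   0.955  1.551]
1 185 place [ 0.171  0.716  1.735  0.036  0.775 -1.304] 0.0
1 195 place [ 0.153  0.764  1.637  0.084  0.995 -1.35 ] 0.0
1 205 place [ 0.138  0.821  1.541  0.117  1.205 -1.376] 0.0
-1 95 pre [-0.064  1.043  2.57   3.288  1.951 -1.504]
-1 95 pre [-0.064  1.043  2.57   3.288  1.951 -1.504]
-1 95 grasp [-0.107  0.918  2.283  3.235  1.542 -1.565]
-1 95 grasp [-0.107  0.918  2.283  3.235  1.542 -1.565]
-1 105 pre [-0.067  0.897  2.564  3.27   1.626 -1.529]
-1 105 pre [-0.067  0.897  2.564  3.27   1.626 -1.529]
-1 105 grasp [-0.109  0.816  2.274  3.235  1.257 -1.576]
-1 105 grasp [-0.109  0.816  2.274  3.235  1.257 -1.576]
-1 115 pre [-0.074  0.749  2.526  3.262  1.267 -1.553]
-1 115 pre [-0.074  0.749  2.526  3.262  1.267 -1.553]
-1 115 grasp [-0.112  0.723  2.238  3.24   0.955 -1.59 ]
-1 115 grasp [-0.112  0.723  2.238  3.24   0.955 -1.59 ]
-1 185 place [0.171 0.716 1.735 0.036 0.775 1.837] 0.0
-1 195 place [0.153 0.764 1.637 0.084 0.995 1.791] 0.0
-1 205 place [0.138 0.821 1.541 0.117 1.205 1.766] 0.0
```

```bash
cat >> fk.py <<'E'
VM=np.array([2.22,2.22,2.79,3.14,3.14,3.14])*.065
def rows(q0,q1,cart=False,x0=None,r0=None):
    """rounded rows from q0 to q1 (joint interpolation), start pose x0,r0"""
    n=int(np.ceil(max(np.abs(np.array(q1)-q0)/VM)))
    while True:
        x,r=(pos(q0,P),rot(q0)[4]) if x0 is None else (np.array(x0),r0)
        out=[]
        for i in range(1,n+1):
            t=i/n;q=np.array(q0)+(np.array(q1)-q0)*t
            dx=r.inv().apply(pos(q,P)-x)/.04;dr=(r.inv()*rot(q)[4]).as_rotvec()/np.radians(6)
            row=np.round(np.r_[dx,dr],2);out.append(row)
            x=x+r.apply(row[:3]*.04);r=r*R.from_rotvec(row[3:]*np.radians(6))
        o=np.abs(out)
        if o.max()<=1 and max(np.linalg.norm(a[3:]) for a in o)<1.35: return out,x,r
        n+=1
def show(o):
    for i in range(0,len(o),8): print("[["+", ".join("["+", ".join(f"{v+0:g}" for v in a)+"]" for a in o[i:i+8])+"]]")
E
cat > plan1.py <<'E'
from fk import *
np.set_printoptions(precision=3,suppress=True)
d=np.radians
q0=np.array(S[3][0])
rA=frame(d(165),d(-11.5),-1);qA,e=ik([.50,.0,.36],rA,[0,.1,2,0,.6,1.8]);print("A",qA,e)
rB=frame(d(115),d(-11.5),-1);qB,e=ik([.50,0.,.28],rB,[0,.3,2.2,3.2,.5,-1.5]);print("B",qB,e)
rG=frame(d(105),d(-11.5),-1)
ax=rG.apply([0,0,1])
qP,e=ik(tcp(np.array([.634,-.024,.122])-.08*ax,rG),rG,qB);print("pre",qP,e)
qG,e=ik(tcp([.634,-.024,.122],rG),rG,qP);print("G",qG,e)
x=r=None
for a,b in ((q0,qA),(qA,qB),(qB,qP)):
    o,x,r=rows(a,b,x0=x,r0=r);print(len(o),x);show(o)
    Q=[a+(b-a)*t for t in np.linspace(0,1,7)];print("tcp",np.array([pos(q,P) for q in Q]).tolist() and np.round([pos(q,P) for q in Q],2).tolist(),"wrist",np.round([pos(q,np.r_[P[:6],0]) for q in Q],2).tolist())
E
python3 plan1.py
```

```text
A [-0.122  0.095  1.807 -0.025  0.979  1.661] 7.039512202322574e-13
B [-0.073  0.2    2.459  3.332  0.657 -1.668] 7.666370316350424e-11
pre [-0.087  0.795  2.458  3.252  1.421 -1.558] 3.356728842801582e-10
G [-0.109  0.823  2.274  3.235  1.264 -1.575] 1.3736862630731042e-08
31 [ 0.5  -0.    0.36]
[[[-0.14, -0.15, -0.06, 0.24, -0.04, 0.98], [-0.14, -0.13, -0.06, 0.22, -0.04, 0.98], [-0.15, -0.12, -0.06, 0.21, -0.04, 0.98], [-0.14, -0.1, -0.07, 0.21, -0.05, 0.98], [-0.13, -0.08, -0.06, 0.19, -0.04, 0.99], [-0.13, -0.07, -0.07, 0.19, -0.05, 0.98], [-0.12, -0.05, -0.08, 0.18, -0.04, 0.99], [-0.12, -0.04, -0.08, 0.17, -0.04, 0.99]]]
[[[-0.1, -0.03, -0.08, 0.17, -0.03, 0.98], [-0.09, -0.03, -0.08, 0.17, -0.03, 0.99], [-0.09, -0.01, -0.09, 0.16, -0.03, 0.98], [-0.07, -0.02, -0.09, 0.16, -0.02, 0.98], [-0.05, -0.01, -0.1, 0.17, -0.02, 0.98], [-0.05, -0.01, -0.1, 0.16, -0.02, 0.97], [-0.03, -0.01, -0.1, 0.17, -0.02, 0.97], [-0.02, -0.01, -0.11, 0.18, -0.01, 0.97]]]
[[[-0.01, -0.02, -0.12, 0.18, -0.01, 0.95], [-0.01, -0.03, -0.11, 0.19, -0.01, 0.96], [0.01, -0.04, -0.12, 0.19, -0.01, 0.94], [0
[... 2019 characters left out ...]
, [0.55, 0.08, 0.34], [0.5, 0.0, 0.28]] wrist [[0.44, 0.01, 0.61], [0.42, 0.02, 0.56], [0.4, 0.02, 0.52], [0.37, 0.03, 0.48], [0.34, 0.04, 0.44], [0.31, 0.04, 0.41], [0.27, 0.05, 0.39]]
5 [ 0.576 -0.012  0.138]
[[[-0.31, 0.02, 0.82, -0.1, 0.33, -0.03], [-0.43, -0.01, 0.73, -0.05, 0.34, -0.02], [-0.53, -0.03, 0.62, 0, 0.33, 0], [-0.63, -0.05, 0.5, 0.05, 0.34, 0.02], [-0.69, -0.06, 0.37, 0.1, 0.33, 0.05]]]
tcp [[0.5, 0.0, 0.28], [0.52, -0.0, 0.26], [0.54, -0.01, 0.24], [0.55, -0.01, 0.21], [0.56, -0.01, 0.19], [0.57, -0.01, 0.16], [0.58, -0.01, 0.14]] wrist [[0.27, 0.05, 0.39], [0.29, 0.04, 0.36], [0.31, 0.04, 0.33], [0.32, 0.04, 0.3], [0.33, 0.04, 0.27], [0.33, 0.04, 0.24], [0.33, 0.04, 0.2]]
```

Call:
{"op": "carry_out", "data": {
  "series": [
    [[0,0,-0.6,0,0.5,0],[0,0,-0.8,0,0.8,0],[0,0,-0.8,0,0.8,0],[0,0,-0.4,0,0.8,0],[0,0,0,0,0.5,0],[0,0,0,0,0,0]]
  ]
}}

```text
time_s: 4.0
ee_pos: [0.5333, -0.0271, 0.2722]
tcp_rot: [0.238, 0.113, 0.963, -0.054]
ft_force: [0.8, 0.6, -0.3]
finger_gap: 0.0853
gripper_force: 0.0
```

```bash
cat > plan1.py <<'E'
from fk import *
from plant import read_state
np.set_printoptions(precision=3,suppress=True)
d=np.radians
s=read_state();q0=s['q'];print(s['time_s'],q0,s['ee_pos'])
rA=frame(d(165),d(-11.5),-1);qA,e=ik([.48,.0,.36],rA,[0,.1,2,0,.6,1.8]);print("A",qA,e)
rB=frame(d(115),d(-11.5),-1);qB,e=ik([.50,0.,.28],rB,[0,.3,2.2,3.2,.5,-1.5]);print("B",qB,e)
rG=frame(d(105),d(-11.5),-1)
ax=rG.apply([0,0,1])
qP,e=ik(tcp(np.array([.634,-.024,.122])-.08*ax,rG),rG,qB);print("pre",qP,e)
x=r=None
for a,b in ((q0,qA),(qA,qB),(qB,qP)):
    o,x,r=rows(a,b,x0=x,r0=r);print(len(o),x);show(o)
    Q=[a+(b-a)*t for t in np.linspace(0,1,7)];print("tcp",np.round([pos(q,P) for q in Q],2).tolist(),"z",np.round([rot(q)[4].apply([0,0,1]) for q in Q],2).tolist())
E
python3 plan1.py
```

```text
4.0 [-0.127  0.184  2.015 -0.222  0.47  -1.291] [ 0.533 -0.027  0.272]
A [-0.128  0.062  1.844 -0.023  0.975  1.654] 5.287770221684694e-13
B [-0.073  0.2    2.459  3.332  0.657 -1.668] 7.666370316350424e-11
pre [-0.087  0.795  2.458  3.252  1.421 -1.558] 3.356728842801582e-10
31 [ 0.48 -0.    0.36]
[[[0, -0.01, -0.07, 0.01, 0.07, 0.97], [0, -0.01, -0.07, 0.02, 0.06, 0.97], [0, 0, -0.07, 0.02, 0.07, 0.97], [0, -0.01, -0.08, 0.03, 0.06, 0.97], [0, 0, -0.07, 0.03, 0.06, 0.97], [0, -0.01, -0.07, 0.03, 0.06, 0.97], [0.01, -0.01, -0.08, 0.04, 0.06, 0.97], [0, 0, -0.08, 0.05, 0.06, 0.96]]]
[[[0.01, -0.01, -0.07, 0.05, 0.05, 0.97], [0.01, 0, -0.08, 0.05, 0.04, 0.96], [0, -0.01, -0.08, 0.05, 0.05, 0.97], [0.01, -0.01, -0.08, 0.06, 0.04, 0.96], [0.01, -0.01, -0.08, 0.07, 0.03, 0.97], [0.01, -0.01, -0.08, 0.06, 0.03, 0.96], [0.01, -0.02, -0.09, 0.07, 0.03, 0.96], [0.01, -0.02, -0.08, 0.07, 0.02, 0.96]]]
[[[0.01, -0.02, -0.08, 0.07, 0.01, 0.96], [0.01, -0.02, -0.09, 0.08, 0.01, 0.96], [0, -0.02, -0.09, 0.07, 0, 0.96], [0.01, -0.03, -0.08, 0.08, 0, 0.96], [0, -0.03, -0.09, 0.07, -0.01, 0.95], [0,
[... 1956 characters left out ...]
0.34], [0.5, 0.0, 0.28]] z [[0.25, -0.05, -0.97], [0.28, 0.38, -0.88], [0.42, 0.64, -0.65], [0.63, 0.67, -0.4], [0.84, 0.48, -0.26], [0.95, 0.16, -0.27], [0.89, -0.18, -0.42]]
5 [ 0.576 -0.012  0.138]
[[[-0.32, 0.03, 0.83, -0.11, 0.33, -0.02], [-0.43, -0.01, 0.73, -0.05, 0.34, -0.03], [-0.53, -0.04, 0.62, 0.01, 0.33, 0], [-0.62, -0.04, 0.5, 0.05, 0.33, 0.02], [-0.7, -0.06, 0.37, 0.09, 0.33, 0.05]]]
tcp [[0.5, 0.0, 0.28], [0.52, -0.0, 0.26], [0.54, -0.01, 0.24], [0.55, -0.01, 0.21], [0.56, -0.01, 0.19], [0.57, -0.01, 0.16], [0.58, -0.01, 0.14]] z [[0.89, -0.18, -0.42], [0.9, -0.19, -0.4], [0.91, -0.2, -0.37], [0.92, -0.2, -0.34], [0.93, -0.2, -0.31], [0.94, -0.2, -0.29], [0.95, -0.19, -0.26]]
```

Call:
{"op": "carry_out", "data": {
  "series": [
    [[0,-0.01,-0.07,0.02,0.06,0.97],[0,-0.01,-0.07,0.02,0.06,0.97],[0,-0.01,-0.07,0.02,0.06,0.97],[0,-0.01,-0.08,0.03,0.06,0.97],[0,-0.01,-0.07,0.03,0.06,0.97],[0,-0.01,-0.07,0.03,0.06,0.97],[0,-0.01,-0.08,0.04,0.06,0.97],[0,-0.01,-0.08,0.05,0.06,0.97]]
  ]
}}

```text
time_s: 4.8
ee_pos: [0.5205, -0.0262, 0.2911]
tcp_rot: [0.213, 0.491, 0.844, 0.035]
ft_force: [0.4, 0.5, -0.2]
finger_gap: 0.0853
gripper_force: 0.0
```

Call:
{"op": "carry_out", "data": {
  "series": [
    [[0.01,-0.01,-0.07,0.05,0.05,0.97],[0.01,0,-0.08,0.05,0.04,0.96],[0,-0.01,-0.08,0.05,0.05,0.97],[0.01,-0.01,-0.08,0.06,0.04,0.96],[0.01,-0.01,-0.08,0.07,0.03,0.97],[0.01,-0.01,-0.08,0.06,0.03,0.96],[0.01,-0.02,-0.09,0.07,0.03,0.96],[0.01,-0.02,-0.08,0.07,0.02,0.96]]
  ]
}}

```text
time_s: 5.6
ee_pos: [0.5075, -0.0204, 0.3129]
tcp_rot: [0.156, 0.787, 0.588, 0.102]
ft_force: [-0.3, 0.6, 0.1]
finger_gap: 0.0854
gripper_force: 0.0
```

Call:
{"op": "carry_out", "data": {
  "series": [
    [[0.01,-0.02,-0.08,0.07,0.01,0.96],[0.01,-0.02,-0.09,0.08,0.01,0.96],[0,-0.02,-0.09,0.07,0,0.96],[0.01,-0.03,-0.08,0.08,0,0.96],[0,-0.03,-0.09,0.07,-0.01,0.95],[0,-0.03,-0.09,0.08,-0.02,0.96],[0,-0.03,-0.09,0.07,-0.02,0.95],[0,-0.03,-0.08,0.07,-0.03,0.95]]
  ]
}}

```text
time_s: 6.4
ee_pos: [0.4931, -0.0113, 0.3362]
tcp_rot: [0.081, 0.959, 0.237, 0.134]
ft_force: [0.2, -0.3, 0.4]
finger_gap: 0.0853
gripper_force: 0.0
```

Call:
{"op": "carry_out", "data": {
  "series": [
    [[-0.01,-0.03,-0.09,0.07,-0.03,0.95],[-0.02,-0.04,-0.09,0.07,-0.04,0.95],[-0.01,-0.03,-0.1,0.07,-0.05,0.95],[-0.03,-0.04,-0.09,0.06,-0.05,0.95],[-0.02,-0.03,-0.09,0.05,-0.06,0.95],[-0.03,-0.03,-0.09,0.06,-0.06,0.94],[-0.03,-0.03,-0.09,0.04,-0.07,0.95]]
  ]
}}

```text
time_s: 7.1
ee_pos: [0.4787, -0.0015, 0.3579]
tcp_rot: [0.014, 0.986, -0.103, 0.13]
ft_force: [0.0, -0.2, -0.5]
finger_gap: 0.0853
gripper_force: 0.0
```

Call:
{"op": "carry_out", "data": {
  "series": [
    [[-0.26,-0.66,0.2,0.97,-0.17,-0.51],[-0.18,-0.64,0.21,0.96,-0.06,-0.48],[-0.1,-0.61,0.2,0.94,0.06,-0.43],[-0.04,-0.56,0.2,0.88,0.17,-0.4],[0.03,-0.51,0.18,0.83,0.28,-0.37],[0.08,-0.45,0.17,0.76,0.38,-0.33],[0.13,-0.39,0.16,0.66,0.46,-0.31],[0.16,-0.32,0.14,0.58,0.55,-0.27]]
  ]
}}

```text
time_s: 7.9
ee_pos: [0.4868, 0.1742, 0.3438]
tcp_rot: [-0.302, 0.919, 0.086, 0.237]
ft_force: [1.0, 0.2, -0.4]
finger_gap: 0.0857
gripper_force: 0.0
```

```bash
sed -i 's/^for a,b in.*/print("B");\nfor a,b in ((q0,qB),(qB,qP)):/' plan1.py; python3 plan1.py
```

```text
7.9 [-0.114  0.103  2.034  0.98   0.874  0.658] [0.487 0.174 0.344]
A [-0.128  0.062  1.844 -0.023  0.975  1.654] 5.287770221684694e-13
B [-0.073  0.2    2.459  3.332  0.657 -1.668] 7.666370316350424e-11
pre [-0.087  0.795  2.458  3.252  1.421 -1.558] 3.356728842801582e-10
B
15 [ 0.5  -0.    0.28]
[[[0.25, -0.31, 0.14, 0.56, 0.77, -0.31], [0.28, -0.19, 0.12, 0.37, 0.83, -0.27], [0.28, -0.07, 0.07, 0.19, 0.87, -0.25], [0.28, 0.04, 0.05, 0, 0.87, -0.23], [0.25, 0.14, 0, -0.19, 0.83, -0.22], [0.2, 0.25, -0.03, -0.37, 0.77, -0.21], [0.16, 0.34, -0.06, -0.52, 0.68, -0.21], [0.08, 0.43, -0.09, -0.66, 0.57, -0.22]]]
[[[0.01, 0.49, -0.13, -0.78, 0.43, -0.22], [-0.07, 0.56, -0.15, -0.87, 0.29, -0.24], [-0.17, 0.59, -0.17, -0.93, 0.13, -0.25], [-0.26, 0.63, -0.18, -0.97, -0.03, -0.28], [-0.36, 0.64, -0.2, -0.97, -0.19, -0.29], [-0.46, 0.64, -0.2, -0.96, -0.34, -0.31], [-0.55, 0.62, -0.21, -0.92, -0.49, -0.34]]]
tcp [[0.49, 0.17, 0.34], [0.51, 0.2, 0.36], [0.53, 0.19, 0.38], [0.55, 0.16, 0.38], [0.55, 0.11, 0.36], [0.54, 0.06, 0.33], [0.5, 0.0, 0.28]] z [[0.38, 0.6, -0.7], [0.52, 0.68, -0.52], [0.67, 0.64, -0.37], [0.82, 0.5, -0.27], [0.92, 0.29, -0.25], [0.95, 0.05, -0.31], [0.89, -0.18, -0.42]]
5 [ 0.576 -0.012  0.138]
[[[-0.31, 0.02, 0.82, -0.11, 0.33, -0.03], [-0.43, -0.01, 0.74, -0.05, 0.34, -0.02], [-0.54, -0.03, 0.62, 0.01, 0.33, 0], [-0.62, -0.05, 0.5, 0.05, 0.34, 0.02], [-0.69, -0.05, 0.37, 0.09, 0.32, 0.05]]]
tcp [[0.5, 0.0, 0.28], [0.52, -0.0, 0.26], [0.54, -0.01, 0.24], [0.55, -0.01, 0.21], [0.56, -0.01, 0.19], [0.57, -0.01, 0.16], [0.58, -0.01, 0.14]] z [[0.89, -0.18, -0.42], [0.9, -0.19, -0.4], [0.91, -0.2, -0.37], [0.92, -0.2, -0.34], [0.93, -0.2, -0.31], [0.94, -0.2, -0.29], [0.95, -0.19, -0.26]]
```

Call:
{"op": "carry_out", "data": {
  "series": [
    [[0.25,-0.31,0.14,0.56,0.77,-0.31],[0.28,-0.19,0.12,0.37,0.83,-0.27],[0.28,-0.07,0.07,0.19,0.87,-0.25],[0.28,0.04,0.05,0,0.87,-0.23],[0.25,0.14,0,-0.19,0.83,-0.22],[0.2,0.25,-0.03,-0.37,0.77,-0.21],[0.16,0.34,-0.06,-0.52,0.68,-0.21],[0.08,0.43,-0.09,-0.66,0.57,-0.22]]
  ]
}}

```text
time_s: 8.7
ee_pos: [0.5515, 0.1533, 0.373]
tcp_rot: [-0.267, 0.795, 0.035, 0.544]
ft_force: [0.7, 0.2, 0.8]
finger_gap: 0.0859
gripper_force: 0.0
```

Call:
{"op": "carry_out", "data": {
  "series": [
    [[0.01,0.49,-0.13,-0.78,0.43,-0.22],[-0.07,0.56,-0.15,-0.87,0.29,-0.24],[-0.17,0.59,-0.17,-0.93,0.13,-0.25],[-0.26,0.63,-0.18,-0.97,-0.03,-0.28],[-0.36,0.64,-0.2,-0.97,-0.19,-0.29],[-0.46,0.64,-0.2,-0.96,-0.34,-0.31],[-0.55,0.62,-0.21,-0.92,-0.49,-0.34]]
  ]
}}

```text
time_s: 9.4
ee_pos: [0.4984, -0.0004, 0.279]
tcp_rot: [0.056, 0.841, -0.084, 0.531]
ft_force: [-0.6, -0.1, -0.5]
finger_gap: 0.0854
gripper_force: 0.0
```

Call:
{"op": "carry_out", "data": {
  "series": [
    [[-0.31,0.02,0.82,-0.11,0.33,-0.03],[-0.43,-0.01,0.74,-0.05,0.34,-0.02],[-0.54,-0.03,0.62,0.01,0.33,0],[-0.62,-0.05,0.5,0.05,0.34,0.02],[-0.69,-0.05,0.37,0.09,0.32,0.05],[0,0,0,0,0,0]]
  ]
}}

```text
time_s: 10.0
ee_pos: [0.5757, -0.0121, 0.1306]
tcp_rot: [0.061, 0.794, -0.08, 0.599]
ft_force: [-0.0, 0.2, -0.2]
finger_gap: 0.0853
gripper_force: 0.0
```

```bash
python3 - <<'E'
from h import *
from fk import *
np.set_printoptions(precision=4,suppress=True)
s=read_state();r=wxyz(s['tcp_rot']);print(s['time_s'],s['q'],s['ee_pos'],r.as_matrix(),s['ft_force'])
a=read_camera("scene");b=read_camera("top")
a=a[150:280,290:440];b=b[130:280,300:420]
a=cv2.resize(a,None,fx=400/150,fy=400/150,interpolation=3);b=cv2.resize(b,None,fx=400/120,fy=400/120,interpolation=3)
o=np.zeros((500,800,3),np.uint8);o[:a.shape[0],:400]=a;o[:b.shape[0],400:]=b[:500];cv2.imwrite("pics/pre.png",o)
E
```

```text
10.0 [-0.0873  0.805   2.4573  3.252   1.4128 -1.558 ] [ 0.5757 -0.0121  0.1306] [[ 0.2691 -0.1991  0.9423]
 [-0.0537 -0.98   -0.1917]
 [ 0.9616  0.0009 -0.2744]] [-0.0145  0.1957 -0.2268]
```

View pics/pre.png

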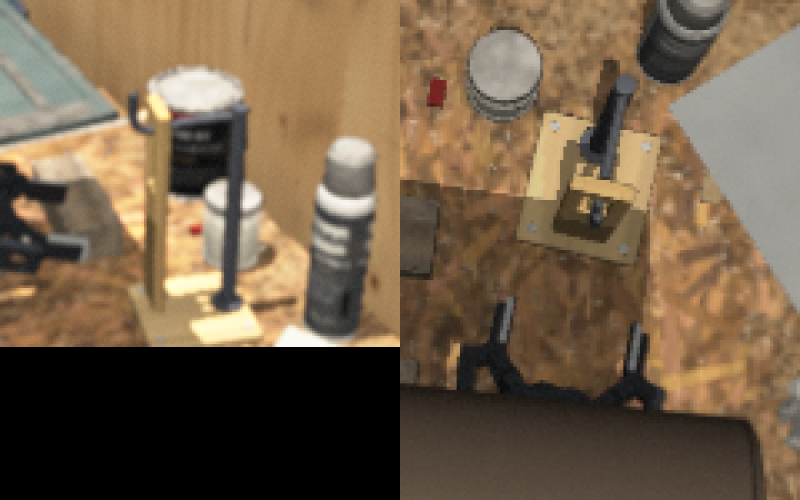

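Both views show the fingers open in front of the paddle and aligned with the stand's heading. The finger tips are at about (452,221) and (491,228) in the top view, with the paddle centred straight ahead. I'll advance and close.

Call:
{"op": "carry_out", "data": {
  "series": [
    [[0.04,0,0.5,0,0,0],[0.04,0,0.5,0,0,0],[0.04,0,0.5,0,0,0],[0.04,0,0.4,0,0,0],[0,0,0.15,0,0,0],[0,0,0,0,0,0]]
  ],
  "fingers": 1
}}

```text
time_s: 10.7
ee_pos: [0.6558, -0.0288, 0.1266]
tcp_rot: [0.061, 0.789, -0.08, 0.606]
ft_force: [-0.4, 0.1, -0.0]
finger_gap: 0.0858
gripper_force: 0.0
```

Call:
{"op": "carry_out", "data": {
  "series": [
    [[0,0,0,0,0,0],[0,0,0,0,0,0],[0,0,0,0,0,0],[0,0,0,0,0,0],[0,0,0,0,0,0],[0,0,0,0,0,0]]
  ],
  "fingers": -1,
  "force": 40
}}

```text
time_s: 11.3
ee_pos: [0.6558, -0.0289, 0.1235]
tcp_rot: [0.061, 0.79, -0.08, 0.605]
ft_force: [0.4, 0.6, 4.5]
finger_gap: 0.0444
gripper_force: 40.7
```

```bash
python3 - <<'E'
from h import *
from fk import *
np.set_printoptions(precision=4,suppress=True)
s=read_state();r=wxyz(s['tcp_rot']);print(s['time_s'],s['q'],s['ee_pos'],s['ee_pos']-.019*r.as_matrix()[:,2],r.as_matrix(),s['ft_force'],s['torque'],s['finger_gap'])
a=read_camera("scene");b=read_camera("top")
a=a[150:280,290:440];b=b[130:280,300:420]
a=cv2.resize(a,None,fx=400/150,fy=400/150,interpolation=3);b=cv2.resize(b,None,fx=400/120,fy=400/120,interpolation=3)
o=np.zeros((500,800,3),np.uint8);o[:a.shape[0],:400]=a;o[:b.shape[0],400:]=b[:500];cv2.imwrite("pics/gr.png",o)
E
```

```text
11.3 [-0.1098  0.8061  2.2642  3.2364  1.2366 -1.5771] [ 0.6558 -0.0289  0.1235] [ 0.6379 -0.0252  0.1285] [[ 0.2547 -0.2013  0.9458]
 [-0.0529 -0.9795 -0.1942]
 [ 0.9656 -0.0006 -0.2601]] [0.3598 0.599  4.4546] [-0.0221 -0.2455 -0.0164] 0.04444543983333509
```

View pics/gr.png

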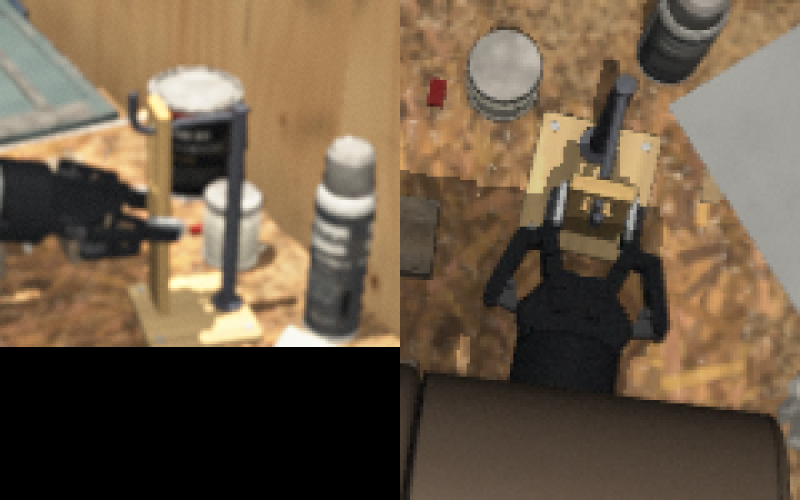

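The grip is secure: gap 44.4 mm at 40 N, pads about 6 mm below the paddle's middle, rail still on the hook, and the gripper body clear of the hook tip.

Call:
{"op": "carry_out", "data": {
  "series": [
    [[0.24,0,-0.065,0,0,0],[0.24,0,-0.065,0,0,0],[0.24,0,-0.065,0,0,0],[0.24,0,-0.065,0,0,0],[0,0,0,0,0,0],[0,0,0,0,0,0]]
  ]
}}

```text
time_s: 12.0
ee_pos: [0.6557, -0.0289, 0.1637]
tcp_rot: [0.061, 0.79, -0.081, 0.605]
ft_force: [-0.3, 0.2, -0.3]
finger_gap: 0.0443
gripper_force: 40.6
```

```bash
python3 - <<'E'
from h import *
from fk import *
np.set_printoptions(precision=4,suppress=True)
s=read_state();r=wxyz(s['tcp_rot']);print(s['time_s'],s['ee_pos'],r.as_matrix(),s['ft_force'],s['torque'],s['finger_gap'])
E
```

```text
12.0 [ 0.6557 -0.0289  0.1637] [[ 0.2547 -0.2013  0.9458]
 [-0.0531 -0.9795 -0.1942]
 [ 0.9656 -0.0007 -0.2602]] [-0.317   0.2493 -0.3425] [ 0.1247  0.6419 -0.007 ] 0.044339362842267166
```

Call:
{"op": "carry_out", "data": {
  "series": [
    [[0.12,0,-0.033,0,0,0],[0,0,0,0,0,0]]
  ]
}}

```text
time_s: 12.2
ee_pos: [0.6557, -0.029, 0.1683]
tcp_rot: [0.061, 0.79, -0.081, 0.605]
ft_force: [-0.6, -0.2, -2.2]
finger_gap: 0.0442
gripper_force: 40.6
```

```bash
python3 - <<'E'
from h import *
np.set_printoptions(precision=4,suppress=True)
s=read_state();print(s['time_s'],s['ee_pos'],s['ft_force'],s['torque'],s['finger_gap'])
a=read_camera("scene");b=read_camera("top")
a=a[150:250,310:390];b=b[160:220,335:385]
a=cv2.resize(a,None,fx=5,fy=5,interpolation=3);b=cv2.resize(b,None,fx=8,fy=8,interpolation=3)
o=np.zeros((500,800,3),np.uint8);o[:a.shape[0],:400]=a;o[:b.shape[0],400:]=b[:500];cv2.imwrite("pics/lift.png",o)
E
```

```text
12.2 [ 0.6557 -0.029   0.1683] [-0.5679 -0.1504 -2.2374] [0.114  0.623  0.0089] 0.0441993355446882
```

View pics/lift.png

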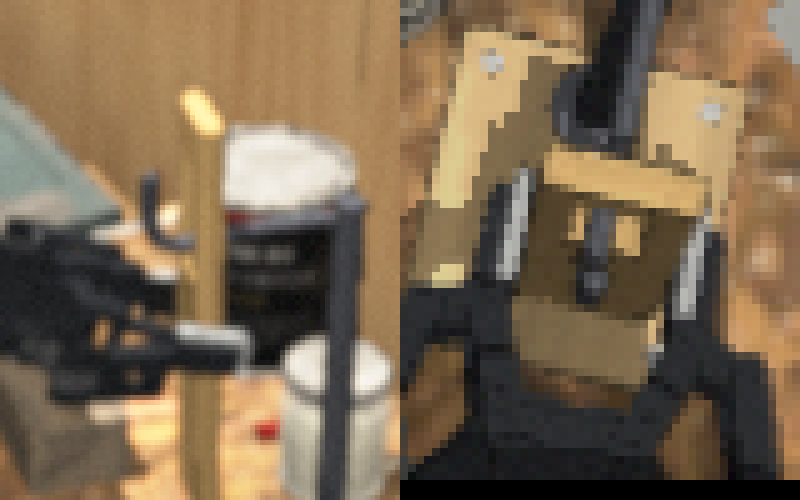

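The paddle is raised 45 mm. Its head rail stands above the tip (scene crop: rail at (205,115), tip at (150,175)), and the hook bar sits inside the slot. I'll draw it off along the stand's -x.

Call:
{"op": "carry_out", "data": {
  "series": [
    [[-0.095,0,-0.362,0,0,0],[-0.095,0,-0.362,0,0,0],[-0.095,0,-0.362,0,0,0],[0,0,0,0,0,0]]
  ]
}}

```text
time_s: 12.7
ee_pos: [0.6106, -0.0196, 0.1677]
tcp_rot: [0.061, 0.791, -0.08, 0.604]
ft_force: [-0.0, 1.6, -1.5]
finger_gap: 0.0441
gripper_force: 40.6
```

Call:
{"op": "carry_out", "data": {
  "series": [
    [[-0.1,0,-0.5,0,0,0],[-0.1,0,-0.6,0,0,0],[-0.1,0,-0.6,0,0,0],[0,0,0,0,0,0]]
  ]
}}

```text
time_s: 13.1
ee_pos: [0.543, -0.0057, 0.1741]
tcp_rot: [0.061, 0.791, -0.08, 0.604]
ft_force: [0.6, -0.1, -1.0]
finger_gap: 0.0448
gripper_force: 40.7
```

```bash
cat > plan2.py <<'E'
from fk import *
from plant import read_state
np.set_printoptions(precision=3,suppress=True)
d=np.radians
s=read_state();q0=s['q'];print(s['time_s'],q0,s['ee_pos'],s['ft_force'],s['finger_gap'])
rB=frame(d(115),d(-11.5),-1);qB,e=ik([.48,0.02,.36],rB,q0);print("B",qB,e)
rA=frame(d(165),d(-9),-1);qA,e=ik([.48,.06,.36],rA,[0,.1,2,0,.6,1.8]);print("A",qA,e)
rC=frame(d(195),d(-7),-1);qC,e=ik(tcp([.573,.172,.16],rC),rC,qA);print("C",qC,e)
x=r=None
for a,b in ((q0,qB),(qB,qA),(qA,qC)):
    o,x,r=rows(a,b,x0=x,r0=r);print(len(o),x);show(o)
    Q=[a+(b-a)*t for t in np.linspace(0,1,9)]
    for q in Q:
        E=rot(q)[4];g=pos(q,P)-.019*E.apply([0,0,1]);print(np.round([g,g+E.apply([.112,0,0]),g-E.apply([.1,0,0])],2).tolist(),np.round(E.apply([0,0,1]),2).tolist())
E
python3 plan2.py
```

```text
13.1 [-0.074  0.696  2.532  3.267  1.39  -1.559] [ 0.543 -0.006  0.174] [ 0.621 -0.087 -0.971] 0.0447655171230131
B [ 0.001 -0.023  2.358  3.672  0.367 -1.986] 1.745131816832668e-15
A [ 0.011  0.071  1.834 -0.052  0.979  1.762] 3.7092204308031286e-14
C [0.153 0.635 1.578 0.076 1.181 1.808] 2.989744007919626e-10
6 [0.48 0.02 0.36]
[[[0.7, 0.19, -0.16, -0.44, -0.24, -0.32], [0.69, 0.16, -0.3, -0.31, -0.27, -0.16], [0.66, 0.09, -0.44, -0.13, -0.31, -0.01], [0.62, 0, -0.59, 0.08, -0.3, 0.09], [0.58, -0.14, -0.75, 0.31, -0.28, 0.14], [0.52, -0.28, -0.89, 0.55, -0.23, 0.15]]]
[[0.53, -0.0, 0.18], [0.55, -0.01, 0.29], [0.5, 0.0, 0.08]] [0.95, -0.19, -0.26]
[[0.53, -0.01, 0.2], [0.56, -0.01, 0.31], [0.5, -0.0, 0.1]] [0.93, -0.23, -0.28]
[[0.52, -0.01, 0.22], [0.56, -0.01, 0.33], [0.49, -0.01, 0.13]] [0.92, -0.26, -0.3]
[[0.52, -0.01, 0.25], [0.56, -0.01, 0.35], [0.49, -0.01, 0.15]] [0.91, -0.27, -0.32]
[[0.51, -0.01, 0.27], [0.55, -0.01, 0.38], [0.48, -0.01, 0.18]] [0.9, -0.28, -0.34]
[[0.5, -0.01, 0.29], [0.54, -0.01, 0.4], [0.47, -0.0, 0.2]] [0.89, -0.28, -0.36]
[[0.49, -0.0, 0.32], [0.54,
[... 2511 characters left out ...]
58, 0.04, 0.41], [0.38, 0.08, 0.35]] [0.26, -0.04, -0.97]
[[0.49, 0.07, 0.36], [0.6, 0.06, 0.38], [0.4, 0.09, 0.34]] [0.19, -0.02, -0.98]
[[0.51, 0.09, 0.33], [0.62, 0.07, 0.35], [0.41, 0.1, 0.32]] [0.13, -0.01, -0.99]
[[0.53, 0.1, 0.31], [0.64, 0.08, 0.31], [0.43, 0.11, 0.3]] [0.07, 0.0, -1.0]
[[0.54, 0.11, 0.28], [0.65, 0.1, 0.28], [0.44, 0.13, 0.28]] [0.0, 0.01, -1.0]
[[0.55, 0.13, 0.25], [0.66, 0.11, 0.24], [0.45, 0.14, 0.26]] [-0.06, 0.02, -1.0]
[[0.56, 0.14, 0.22], [0.67, 0.13, 0.21], [0.46, 0.15, 0.24]] [-0.13, 0.02, -0.99]
[[0.57, 0.16, 0.19], [0.68, 0.14, 0.17], [0.47, 0.17, 0.21]] [-0.19, 0.03, -0.98]
[[0.57, 0.17, 0.16], [0.68, 0.16, 0.13], [0.48, 0.18, 0.19]] [-0.26, 0.03, -0.97]
```

Call:
{"op": "carry_out", "data": {
  "series": [
    [[0.7,0.19,-0.16,-0.44,-0.24,-0.32],[0.69,0.16,-0.3,-0.31,-0.27,-0.16],[0.66,0.09,-0.44,-0.13,-0.31,-0.01],[0.62,0,-0.59,0.08,-0.3,0.09],[0.58,-0.14,-0.75,0.31,-0.28,0.14],[0.52,-0.28,-0.89,0.55,-0.23,0.15]]
  ]
}}

```text
time_s: 13.7
ee_pos: [0.4811, 0.0205, 0.3629]
tcp_rot: [0.052, 0.838, -0.084, 0.536]
ft_force: [0.6, -0.7, -1.8]
finger_gap: 0.0445
gripper_force: 40.7
```

Call:
{"op": "carry_out", "data": {
  "series": [
    [[0.47,-0.27,0.09,0.36,0.47,0.11],[0.43,-0.31,0.09,0.42,0.43,0.12],[0.4,-0.35,0.1,0.47,0.37,0.12],[0.36,-0.37,0.1,0.53,0.32,0.12],[0.3,-0.4,0.11,0.56,0.25,0.13],[0.26,-0.41,0.11,0.6,0.18,0.13],[0.2,-0.43,0.11,0.63,0.09,0.13],[0.14,-0.42,0.11,0.63,0.01,0.14]]
  ]
}}

```text
time_s: 14.5
ee_pos: [0.5487, 0.1253, 0.4611]
tcp_rot: [-0.145, 0.761, 0.008, 0.632]
ft_force: [-0.1, 0.3, -1.0]
finger_gap: 0.0445
gripper_force: 40.7
```

Call:
{"op": "carry_out", "data": {
  "series": [
    [[0.08,-0.42,0.11,0.63,-0.09,0.14],[0.02,-0.41,0.1,0.62,-0.17,0.14],[-0.03,-0.38,0.1,0.58,-0.26,0.15],[-0.09,-0.35,0.1,0.55,-0.35,0.15],[-0.14,-0.31,0.08,0.49,-0.44,0.16],[-0.19,-0.26,0.08,0.42,-0.51,0.17],[-0.22,-0.22,0.07,0.35,-0.58,0.18],[-0.26,-0.15,0.05,0.25,-0.63,0.18]]
  ]
}}

```text
time_s: 15.3
ee_pos: [0.526, 0.2307, 0.4537]
tcp_rot: [-0.325, 0.806, 0.119, 0.479]
ft_force: [0.4, 0.3, -0.9]
finger_gap: 0.0445
gripper_force: 40.7
```

Call:
{"op": "carry_out", "data": {
  "series": [
    [[-0.28,-0.09,0.04,0.15,-0.68,0.2],[-0.3,-0.03,0.02,0.05,-0.7,0.22],[-0.31,0.04,0.01,-0.06,-0.72,0.22],[-0.31,0.12,-0.01,-0.18,-0.73,0.25],[-0.3,0.18,-0.02,-0.29,-0.7,0.26],[-0.27,0.25,-0.04,-0.41,-0.67,0.29],[-0.25,0.32,-0.05,-0.51,-0.63,0.31],[-0.22,0.38,-0.07,-0.62,-0.55,0.33]]
  ]
}}

```text
time_s: 16.1
ee_pos: [0.4804, 0.1919, 0.3729]
tcp_rot: [-0.236, 0.945, 0.085, 0.212]
ft_force: [-0.9, 0.1, -1.8]
finger_gap: 0.0446
gripper_force: 40.6
```

Call:
{"op": "carry_out", "data": {
  "series": [
    [[-0.16,0.44,-0.08,-0.7,-0.48,0.36],[-0.12,0.49,-0.09,-0.79,-0.39,0.39],[-0.05,0.54,-0.11,-0.86,-0.29,0.42],[0.01,0.58,-0.12,-0.91,-0.17,0.45],[0.09,0.61,-0.12,-0.95,-0.06,0.48],[0.17,0.63,-0.13,-0.98,0.07,0.52],[0,0,0,0,0,0]]
  ]
}}

```text
time_s: 16.8
ee_pos: [0.4825, 0.0588, 0.3616]
tcp_rot: [0.011, 0.988, -0.079, 0.133]
ft_force: [0.9, 0.4, -0.5]
finger_gap: 0.0443
gripper_force: 40.7
```

```bash
sed -i 's/^for a,b in.*/for a,b in ((q0,qC),):/' plan2.py; python3 plan2.py
```

```text
16.8 [ 0.009  0.071  1.831 -0.055  0.976  1.764] [0.483 0.059 0.362] [ 0.92   0.428 -0.543] 0.04432647632995736
B [-0.085 -0.112  2.238 -1.065  0.06   2.69 ] 0.044078969866696856
A [ 0.011  0.071  1.834 -0.052  0.979  1.762] 3.7092204308031286e-14
C [0.153 0.635 1.578 0.076 1.181 1.808] 2.989744007919626e-10
7 [0.568 0.173 0.142]
[[[0.22, -0.43, 0.74, 0.06, -0.72, -0.05], [0.23, -0.44, 0.76, 0.05, -0.73, -0.05], [0.22, -0.44, 0.79, 0.02, -0.72, -0.05], [0.22, -0.45, 0.8, 0, -0.73, -0.04], [0.22, -0.44, 0.83, -0.02, -0.72, -0.05], [0.22, -0.45, 0.85, -0.03, -0.72, -0.04], [0.23, -0.44, 0.88, -0.06, -0.72, -0.03]]]
[[0.48, 0.06, 0.38], [0.58, 0.04, 0.41], [0.38, 0.07, 0.35]] [0.26, -0.04, -0.96]
[[0.5, 0.07, 0.36], [0.6, 0.05, 0.38], [0.4, 0.09, 0.34]] [0.2, -0.03, -0.98]
[[0.51, 0.08, 0.33], [0.62, 0.07, 0.35], [0.41, 0.1, 0.32]] [0.13, -0.01, -0.99]
[[0.53, 0.1, 0.31], [0.64, 0.08, 0.32], [0.43, 0.11, 0.3]] [0.07, -0.0, -1.0]
[[0.54, 0.11, 0.28], [0.65, 0.1, 0.28], [0.44, 0.13, 0.28]] [0.0, 0.01, -1.0]
[[0.55, 0.13, 0.25], [0.66, 0.11, 0.25], [0.45, 0.14, 0.26]] [-0.06, 0.02, -1.0]
[[0.56, 0.14, 0.22], [0.67, 0.13, 0.21], [0.46, 0.15, 0.24]] [-0.13, 0.02, -0.99]
[[0.57, 0.16, 0.19], [0.68, 0.14, 0.17], [0.47, 0.17, 0.21]] [-0.19, 0.03, -0.98]
[[0.57, 0.17, 0.16], [0.68, 0.16, 0.13], [0.48, 0.18, 0.19]] [-0.26, 0.03, -0.97]
```

Call:
{"op": "carry_out", "data": {
  "series": [
    [[0.22,-0.43,0.74,0.06,-0.72,-0.05],[0.23,-0.44,0.76,0.05,-0.73,-0.05],[0.22,-0.44,0.79,0.02,-0.72,-0.05],[0.22,-0.45,0.8,0,-0.73,-0.04],[0.22,-0.44,0.83,-0.02,-0.72,-0.05],[0.22,-0.45,0.85,-0.03,-0.72,-0.04],[0.23,-0.44,0.88,-0.06,-0.72,-0.03],[0,0,0,0,0,0]]
  ]
}}

```text
time_s: 17.6
ee_pos: [0.5653, 0.1756, 0.1341]
tcp_rot: [-0.01, 0.989, -0.059, -0.137]
ft_force: [-0.1, 0.0, -1.8]
finger_gap: 0.0445
gripper_force: 41.0
```

Call:
{"op": "carry_out", "data": {
  "series": [
    [[0,0,0,0,0,0],[0,0,0,0,0,0],[0,0,0,0,0,0]]
  ]
}}

```text
time_s: 17.9
ee_pos: [0.5662, 0.1735, 0.1424]
tcp_rot: [-0.01, 0.99, -0.06, -0.13]
ft_force: [-0.2, 0.3, -0.9]
finger_gap: 0.0442
gripper_force: 41.1
```

```bash
python3 - <<'E'
from h import *
from fk import *
np.set_printoptions(precision=4,suppress=True)
s=read_state();r=wxyz(s['tcp_rot']);M=r.as_matrix();g=s['ee_pos']-.019*M[:,2];print(s['time_s'],s['ee_pos'],g,M,s['ft_force'],s['torque'],s['finger_gap'])
ax=r.apply([.9656,0,-.2602]);print("paddle axis",ax)
a=read_camera("scene");b=read_camera("top")
# predicted paddle outline (grip at paddle z=-6.5mm)
w=M[:,1];o=g+.0065*ax
C=[o+ax*u+w*v for u,v in((.105,.0225),(.105,-.0225),(-.105,-.0225),(-.105,.0225))]
for n,im in(("scene",a),("top",b)): print(n,proj(n,C).round(1).tolist())
a=a[140:270,240:360];b=b[150:280,230:330]
a=cv2.resize(a,None,fx=400/120,fy=400/120,interpolation=3);b=cv2.resize(b,None,fx=4,fy=4,interpolation=3)
o=np.zeros((520,800,3),np.uint8);o[:a.shape[0],:400]=a;o[:b.shape[0],400:]=b[:520];cv2.imwrite("pics/over.png",o)
E
```

```text
17.9 [0.5662 0.1735 0.1424] [0.5711 0.1729 0.1607] [[ 0.959  -0.121  -0.2561]
 [-0.1161 -0.9926  0.0345]
 [-0.2584 -0.0034 -0.966 ]] [-0.2478  0.323  -0.9317] [-0.0225 -0.1799 -0.0274] 0.044212431838763895
paddle axis [ 0.9927 -0.121   0.0019]
scene [[336.0, 187.3], [331.0, 180.4], [257.8, 191.2], [260.3, 198.9]]
top [[291.5, 172.7], [272.9, 170.2], [259.7, 257.5], [278.7, 260.2]]
```

View pics/over.png

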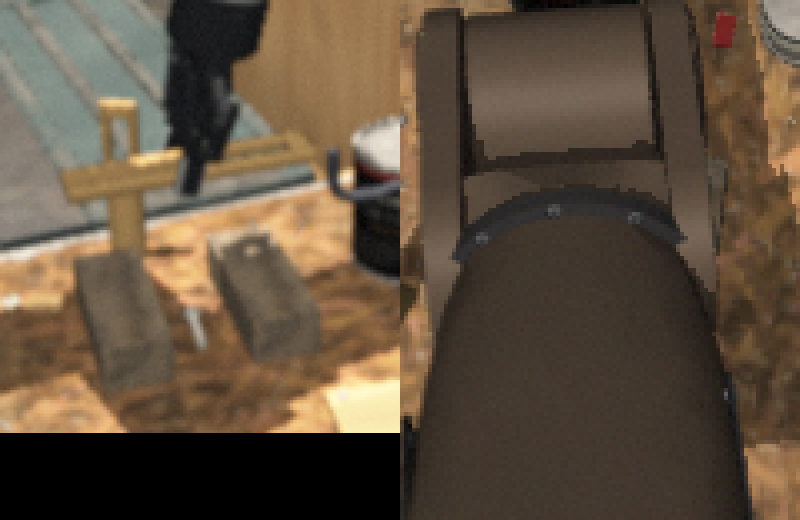

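The scene crop shows the paddle held level above both blocks, with its ends at (259,192) and (336,187), within 3 px of the prediction. The gap is below the fingers and the blocks haven't moved. I'll lower it.

Call:
{"op": "carry_out", "data": {
  "series": [
    [[0.12,0,0.486,0,0,0],[0.12,0,0.486,0,0,0],[0.12,0,0.486,0,0,0],[0.12,0,0.486,0,0,0],[0.12,0,0.486,0,0,0],[0,0,0,0,0,0],[0,0,0,0,0,0],[0,0,0,0,0,0]]
  ]
}}

```text
time_s: 18.8
ee_pos: [0.5642, 0.1742, 0.0415]
tcp_rot: [-0.009, 0.99, -0.06, -0.131]
ft_force: [-0.7, -1.3, -0.4]
finger_gap: 0.0444
gripper_force: 41.0
```

```bash
cat > st.py <<'E'
from fk import *
from plant import read_state
np.set_printoptions(precision=4,suppress=True)
s=read_state();r=wxyz(s['tcp_rot']);M=r.as_matrix();g=s['ee_pos']-.019*M[:,2];ax=r.apply([.9656,0,-.2602]);print(s['time_s'],"paddle",g+.0065*ax,"axis",ax,s['ft_force'],s['torque'])
E
python3 st.py
```

```text
18.8 paddle [0.5755 0.1728 0.0599] axis [ 0.9927 -0.1209  0.    ] [-0.6798 -1.3105 -0.3669] [ 0.0005 -0.1182  0.0587]
```

Call:
{"op": "carry_out", "data": {
  "series": [
    [[0.013,0,0.053,0,0,0],[0.013,0,0.053,0,0,0],[0.013,0,0.053,0,0,0],[0,0,0,0,0,0],[0,0,0,0,0,0]]
  ]
}}

```text
time_s: 19.3
ee_pos: [0.5635, 0.1742, 0.0338]
tcp_rot: [-0.009, 0.989, -0.06, -0.132]
ft_force: [0.2, -0.5, 3.3]
finger_gap: 0.0444
gripper_force: 41.4
```

Call:
{"op": "carry_out", "data": {
  "series": [
    [[0.007,0,0.027,0,0,0],[0,0,0,0,0,0]]
  ]
}}

```text
time_s: 19.5
ee_pos: [0.5635, 0.1742, 0.0337]
tcp_rot: [-0.009, 0.989, -0.06, -0.132]
ft_force: [-2.6, -2.4, 13.8]
finger_gap: 0.0447
gripper_force: 42.3
```

Call:
{"op": "carry_out", "data": {
  "series": [
    [[0.007,0,0.027,0,0,0],[0,0,0,0,0,0]]
  ]
}}

```text
time_s: 19.7
ee_pos: [0.5635, 0.1742, 0.0332]
tcp_rot: [-0.009, 0.989, -0.059, -0.132]
ft_force: [-3.7, -0.8, 20.5]
finger_gap: 0.0442
gripper_force: 42.8
```

```bash
python3 st.py
```

```text
19.7 paddle [0.5749 0.1728 0.0515] axis [ 0.9928 -0.1201 -0.0014] [-3.7145 -0.8308 20.5322] [-0.2119  1.3119  0.339 ]
```

It's seated (contact at z ≈ 0.051, 20 N). I'll ease off, release, and back out.

Call:
{"op": "carry_out", "data": {
  "series": [
    [[-0.01,0,-0.04,0,0,0],[0,0,0,0,0,0],[0,0,0,0,0,0]]
  ]
}}

```text
time_s: 20.0
ee_pos: [0.5635, 0.1742, 0.0332]
tcp_rot: [-0.009, 0.989, -0.06, -0.132]
ft_force: [-1.1, -0.8, 6.3]
finger_gap: 0.0446
gripper_force: 41.1
```

Call:
{"op": "carry_out", "data": {
  "series": [
    [[0,0,0,0,0,0],[0,0,0,0,0,0],[0,0,0,0,0,0],[0,0,0,0,0,0],[0,0,0,0,0,0]]
  ],
  "fingers": 1
}}

```text
time_s: 20.5
ee_pos: [0.5633, 0.1742, 0.0328]
tcp_rot: [-0.009, 0.989, -0.06, -0.132]
ft_force: [-0.9, 0.0, -0.1]
finger_gap: 0.0852
gripper_force: 0.0
```

Call:
{"op": "carry_out", "data": {
  "series": [
    [[0,0,-0.2,0,0,0],[0,0,-0.4,0,0,0],[0,0,-0.6,0,0,0],[0,0,-0.9,0,0,0],[0,0,-1,0,0,0],[0,0,-1,0,0,0],[0,0,-1,0,0,0],[0,0,0,0,0,0]]
  ]
}}

```text
time_s: 21.3
ee_pos: [0.6188, 0.1674, 0.2357]
tcp_rot: [-0.01, 0.99, -0.06, -0.127]
ft_force: [-0.4, -0.2, -1.0]
finger_gap: 0.0856
gripper_force: 0.0
```

Call:
{"op": "carry_out", "data": {
  "series": [
    [[0,-1,-0.4,0,0,0],[0,-1,0,0,0,0],[0,-1,0,0,0,0],[0,-1,0,0,0,0],[0,-1,0,0,0,0],[0,-1,0,0,0,0],[0,0,0,0,0,0],[0,0,0,0,0,0]]
  ]
}}

```text
time_s: 22.1
ee_pos: [0.649, 0.4057, 0.2448]
tcp_rot: [-0.008, 0.989, -0.059, -0.132]
ft_force: [0.8, -1.0, -0.4]
finger_gap: 0.0853
gripper_force: 0.0
```

```bash
python3 - <<'E'
from h import *
print(read_state()['time_s'],read_state()['ee_pos'])
a=read_camera("scene")[140:290,240:440];b=read_camera("top")[110:280,205:405]
a=cv2.resize(a,None,fx=2,fy=2,interpolation=3);b=cv2.resize(b,None,fx=2,fy=2,interpolation=3)
o=np.zeros((340,800,3),np.uint8);o[:300,:400]=a;o[:340,400:]=b;cv2.imwrite("pics/end.png",o)
E
```

```text
22.1 [0.64903915 0.40574539 0.24475276]
```

View pics/end.png

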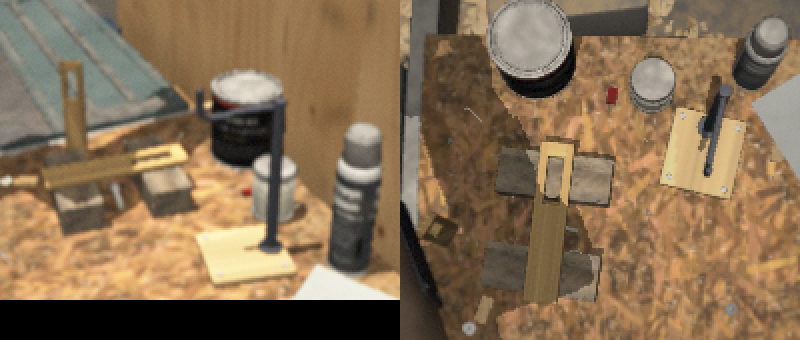

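The paddle lies flat across both blocks and about centred, running from (557,142) to (542,300) in the crop. The blocks, jar, can and stand look unmoved, and the arm is clear.

```bash
python3 -c "
from plant import *
print(finish_job())"
```

```text
the job is handed in; nothing more can be done
None
```

The paddle is off the hook and lies flat across the two blocks, about centred; the last pictures show the blocks, jar, can and stand unmoved, and I handed the job in at about 22 s with the arm clear (no verdict was returned).

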